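Uncap the sugar bowl and hold its flap half open

ROBOT

A 6-joint arm with a two-finger parallel gripper is mounted at the origin on the work surface. World frame = base frame: x ahead of the robot, y to its left, z up, the work surface at z = 0. Lengths are in m, angles in rad, forces in N, time in s.
With the tool pointing down it reaches from about 0.4 to 0.825 m from the base axis. Payload 7 kg.
Tool frame: the origin (TCP) lies on the centre line of the jaws, within the pads' length; the fingertips stand 19 mm ahead of it and the grasp point (between the pads) is the TCP; z points along the fingers, y is the line along which they close (so a half turn about z gives the same grasp; the last joint's range is limited). The gripper opens to 88 mm and grips with 3 to 60 N. Pads are 19 mm wide; open, the fingers measure 130 mm over their backs; the gripper's body (78 mm by 193 mm) begins 47 mm behind the grasp point.
Start: joints at [-0.988, 0.359, 0.012, 0, -1.224, -0.288], TCP at [0.196, -0.646, 0.246] pointing down, gripper open.
Joint ranges: [-3.07, 3.07], [-1.43, 2.12], [-1.02, 1.25], [-3.03, 1.67], [-3.05, -0], [-3.03, 3.03]. Speed limits (rad/s): [2.39, 2.39, 3.01, 3.14, 3.14, 3.14].

INTERFACE

Orientations are given as [roll, pitch, yaw] about the fixed x, y, z axes, in that order (R = Rz(yaw) Ry(pitch) Rx(roll)).
In Python, from station import arm, imaging, models gives the robot as it stands.
- The arm moves only by the tool play_rows, never from a script. Its arguments are lists of equal length, an entry for each row: "travel": the shift along the tool's x, y, z in units of 25 mm (1.0 is 25 mm), a list of three; "twist": the turn about the tool's z in units of 0.15 rad (1.0 is 0.15 rad). A call has 1 to 8 rows; each row shifts and turns the commanded pose from where the row before left it, along the tool's axes as they then stand; what a row does not reach is not made up. A row lasts 1/8 s, in which the tool goes at most 62.5 mm and 10.7 degrees, less where a joint would pass 70% of its speed; a pose out of reach is approached as far as the arm can. A call with a number of a shift or a turn outside -1 to 1 is refused whole. A call with a gripper value outside its range is refused whole. "fingers" is the opening, from 0 (shut) to 1 (fully open), set as the call begins (left out, the last holds). The fingers move at their own pace and stop on an object; "newtons" is the grip in N (left out, the last holds). Time passes only in rows, so rows that do not move let the fingers close. It gives the time, the measured TCP pose, the force, the opening and the grip force at its end, in the units of the state.
- arm.get_state(): the state, without advancing time (a new reading comes with each control period).
- imaging.grab_frame(name): name is "scene" or "top"; returns a dict with "pixels" (384x512x3 uint8, red, green, blue), "fx", "fy", "cx", "cy" (pixels), "distortion" ([k1, k2, p1, p2, k3] as OpenCV has them; the pictures are not rectified), "R" (3x3) and "t" (3): a world point X has camera coordinates R X + t. Camera axes: x right, y down, z forward; pixel columns grow to the right and rows downward; lengths in m; the calibration is good to about 2 mm. A picture is of the moment at which its call begins. There is no depth.
- arm.job_done(): hands the job in; it is judged then, once.
Trained networks look in the newest picture that a camera, given by its name, has taken for a name from the list of things; names that differ only in an ending like _2 or _b are one class to them, and where a whole thing is asked for, a point or a joint stands for the part that bears it (a point fixed in the world has none). Each returns a list of dicts, best first, with "confidence" (0 to 1); they miss things now and then, are a little off and sometimes report something else, mostly with a low value. They report only what shows in the picture. A call takes as long as a camera call. They do not tell look-alikes from the thing itself.
- models.boxes_of(name, camera): "extent" ([centre column, centre row, width, height] in pixels, round what is visible of it).
- models.silhouettes(name, camera): "pixels" (384x512 bool, what is visible of it) and "extent" ([centre column, centre row, width, height] in pixels, round what is visible of it).
The state is a dict: "t": time; "q": joint angles; "qd": joint speeds; "joint_efforts": joint torques, N m; "eef_pos": TCP position; "ee_rot": TCP orientation; "force": force on the tool from outside, world axes, zero at the start; "moment": the same for the moment, N m; "width": finger opening in m; "gripper_force": force on a finger pad.
Only numpy, scipy, OpenCV 4.12 (cv2) and the standard library are available. Lean on these libraries where they do the work, as an engineer would, in place of code of your own. Each camera call takes 0.05 s, during which the arm holds its last target. There are 200 camera calls.

TASK

Get the sugar bowl ready for someone to take sugar: lift the loose wooden dust cap off the bowl's steel flap and set it, the same way up, into the small round cap holder, where it must sit flat on the bottom, let go. Only then raise the sprung flap by its bar handle to 50 degrees open (within a few degrees) and finish while still holding it there, because it springs shut when let go. Leave the other things on the shelf where they stand.

Things in the scene. Friction and masses are not known exactly. Their poses are not given: they have to be found in the camera images.
- bowl: White ceramic rectangular sugar bowl, 130 (its x) x 110 (its y) x 75 high, walls 6, open on top under the flap; fixed to the shelf. Origin: centre of its underside, z up. The flap's hinge runs along the bowl's y axis at its +x edge; the handle is at the -x edge.
- flap (a joint): Opening angle of the bowl's steel flap in rad: 0 shut (level), grows as the handle edge rises, stop at 1.45; 50 degrees = 0.873. Plate 134 (x) x 114 (y) x 4 thick, top 80 above the shelf when shut. It weighs about 0.15 kg and has a weak spring: 1 to 3 N along the path of the handle lifts and holds it at any angle; it shuts when let go.
- flap_handle (a point): Middle of the flap's bar handle: round steel bar of diameter 10, 76 long between its two end posts, parallel to the hinge (bowl y), its axis 37 above the flap's top face; moves with the flap. When shut it is at bowl x = -48, y = 0, z = 117. The bar is round, so it can turn between finger pads that close across it.
- flap_hinge (a point): Middle of the hinge axis: bowl x = +65, y = 0, z = 75; the axis lies along bowl y. The handle bar moves on a circle about it: when shut it is 113 towards bowl -x and 42 up from it (radius 120.5).
- cap: Round wooden dust cap, diameter 38, height 30, hollow below (inner diameter 31, 22 deep), about 40 g. Origin: centre of its lower rim, z up. At the start it sits loose over the flap's pouring stub (25 diameter, 8 high, at bowl x = +13, y = 0), rim on the flap's top, 80 above the shelf, cap top at 110; lift it straight up.
- holder: Cap holder: small round white ceramic dish, outer diameter 58, 13 high, round recess of inner diameter 48 with its floor 5 above the shelf; fixed to the shelf. Origin: centre of its underside, z up. The cap sits in the recess with 5 clearance all round, its top then 35 above the shelf.
- gourd: Bystander, loose: terracotta ceramic gourd, widest diameter 80, 90 high, open on top. Origin: centre of its underside.
- tube: Bystander, loose: clear plastic tube with a steel bombilla inside and a grey twist cap, lying along its y axis, 220 long, 36 wide, 32 high. Origin: underside, near the middle of its length.
- filters: Bystander, loose: cardboard box of spare filters with a sliding door, 70 x 110 x 80 high. Origin: centre of its underside.
- jar: Bystander, loose: amber glass jar with steel lid, diameter 64, 85 high. Origin: centre of its underside.
- spoon: Bystander, loose: steel spoon lying along its x axis, 150 long. Origin: underside, near the middle.
- cup: Bystander, loose: white ceramic mug, rim diameter 72, 70 high, handle at its +y. Origin: centre of its underside.
Mind the look-alikes: they are no part of the job. There is more than one size of the cap; the job needs the middle-sized.

How it is judged:
On the way, in this order (a step that is already met when the one before it is completed fails the run):
1. the cap is lifted clear of the stub, the flap still shut (z of cap in the frame of bowl above 0.1 m and value of joint flap below 0.1 rad), for 0.1 s.
2. the cap sits flat in the holder, let go (horizontal distance between cap and holder below 0.009 m and z of cap in the frame of holder between 0.001 and 0.009 m and angle between cap's own z axis and vertical below 0.12 rad and contact force between cap and the fingers below 0.05 N and value of joint flap below 0.1 rad), for 0.2 s.
3. the fingers hold the flap at 50 degrees (value of joint flap between 0.751 and 0.995 rad and velocity of joint flap between -0.1 and 0.1 rad/s and contact force between the fingers and flap above 0.5 N and contact force between flap and cap below 0.05 N and contact force between flap and gourd below 0.05 N and contact force between flap and tube below 0.05 N and contact force between flap and filters below 0.05 N and contact force between flap and jar below 0.05 N and contact force between flap and spoon below 0.05 N and contact force between flap and cup below 0.05 N), for 0.3 s.
At the end, for the whole second after the job is handed in: The flap stands at 50 degrees open (7 degrees either way), still, carried by the fingers alone (they press on it with more than 0.5 N, no loose thing touches it), while the cap sits upright and flat on the floor of the holder (centre within 9 mm), untouched by the fingers (all of step 3 and horizontal distance between cap and holder below 0.009 m and z of cap in the frame of holder between 0.001 and 0.009 m and angle between cap's own z axis and vertical below 0.12 rad and contact force between cap and the fingers below 0.05 N); the arm keeps its last pose, push and grip.
It fails at once if the flap is opened before the cap is in the holder (value of joint flap above 0.25 rad and horizontal distance between cap and holder above 0.03 m).
It fails at once if a bystander is pushed out of its place (more than 30 mm) (distance of any of gourd, tube, filters, jar, spoon, cup from where it was at the start of the episode above 0.03 m).
It fails at once if the gourd, jar, mug or filter box is tipped over (angle between any of gourd, jar, cup, filters's own z axis and vertical above 0.5 rad).
It also fails if it takes over 51 s, if anything falls off the work surface, if the arm or the gripper's body presses on something with over 40 N, if the wrist force passes 120 N, or if a joint passes its speed limit or range.

## Working session

There is one attempt and no reset: what is moved stays moved. The work goes in short steps, Python scripts to look and compute and a tool call to move; the robot and the scene stay as the last step left them, time stands still between calls to the robot, and variables do not carry over. Pictures are saved under pics/ and viewed, at most 10 in all, crops included, and the job is handed in when it is done.

Besides the shell and the picture viewer there is one more tool, called after "Call:" as name(argument=value, ...), one argument or row to a line, values as JSON. play_rows: Moves the arm, as the interface text tells. Shifts and turns lie within -1 to 1; 1 stands for 25 mm of shift or 0.15 rad of turn. Its arguments: {"type":"object","properties":{"travel":{"type":"array","items":{"type":"array","items":{"type":"number"}}},"twist":{"type":"array","items":{"type":"number"}},"fingers":{"type":"number"},"newtons":{"type":"number"}},"required":["travel","twist"]}

```bash
mkdir -p pics; cat > a.py <<'E'
from station import arm, imaging, models
import cv2, numpy as np, json
fr={}
for c in ("scene","top"):
    f=imaging.grab_frame(c); fr[c]=f
    cv2.imwrite(f"pics/{c}0.png",f["pixels"][:,:,::-1])
    print(c,f["fx"],f["fy"],f["cx"],f["cy"],f["distortion"],np.round(f["R"],4).tolist(),f["t"])
np.save("fr.npy",fr,allow_pickle=True)
for n in ("bowl","flap","flap_handle","cap","holder","gourd","tube","filters","jar","spoon","cup"):
    for c in ("scene","top"):
        print(n,c,[(round(float(d["confidence"]),2),np.round(d["extent"]).astype(int).tolist()) for d in models.boxes_of(n,c)][:4])
print(arm.get_state())
E
python3 a.py; python3 -c "
import cv2
for c in ('scene','top'):
    cv2.imwrite(f'pics/{c}0b.png',cv2.resize(cv2.imread(f'pics/{c}0.png'),(800,600),interpolation=2))"
```

```text
scene 440.9966345560168 440.9966345560168 254.5578280238911 190.07169883610567 [0.05508765 0.         0.         0.         0.        ] [[-0.845, 0.5344, -0.0202], [0.3822, 0.577, -0.7218], [-0.374, -0.6176, -0.6918]] [ 0.49075052 -0.13790194  1.23257672]
top 455.4928149756446 455.4928149756446 260.79755981133655 186.59289528696465 [-0.10500585  0.          0.          0.          0.        ] [[-0.0194, -0.9996, 0.0216], [-0.9978, 0.018, -0.0639], [0.0635, -0.0228, -0.9977]] [-0.0092541  0.5904315  1.2690482]
bowl scene [(0.65, [255, 208, 73, 78]), (0.62, [216, 142, 22, 16]), (0.24, [289, 167, 50, 30])]
bowl top [(0.66, [261, 194, 40, 50]), (0.53, [269, 117, 74, 13])]
flap scene [(0.77, [256, 198, 75, 57]), (0.24, [264, 340, 67, 87])]
flap top [(0.98, [262, 194, 38, 55])]
flap_handle scene [(0.63, [256, 198, 76, 55]), (0.39, [155, 180, 35, 41])]
flap_handle top [(0.63, [337, 138, 42, 31]), (0.57, [258, 196, 43, 51])]
cap scene [(0.89, [204, 200, 25, 25]), (0.71, [248, 195, 21, 23]), (0.51, [269, 255, 14, 18])]
cap top [(0.7, [300, 168, 21, 22]), (0.62, [259, 187, 12, 16]), (0.44, [22
[... 586 characters left out ...]
9, 40, 33])]
{'t': 1.2, 'q': array([-9.87876503e-01,  3.58599417e-01,  1.19063150e-02, -1.12145625e-06,
       -1.22409922e+00, -2.88112713e-01]), 'qd': array([ 5.17271418e-05, -2.85005590e-04, -1.36291741e-03,  1.75766021e-03,
        2.18225946e-03,  1.99397486e-03]), 'joint_efforts': array([-2.36191854e-04, -5.82392406e+01,  2.93301523e+01,  7.00197682e+00,
        1.26599925e-02, -3.78126595e-05]), 'eef_pos': array([ 0.19611109, -0.6458638 ,  0.24556417]), 'ee_rot': array([-3.14158912e+00,  2.14818048e-06, -2.84678592e+00]), 'force': array([ 0.06322439, -0.32312335,  0.55208041]), 'moment': array([-0.01853281, -0.0208797 ,  0.02811354]), 'gripper_force': 0.0, 'width': 0.0876852949127657}
```

View pics/scene0b.png

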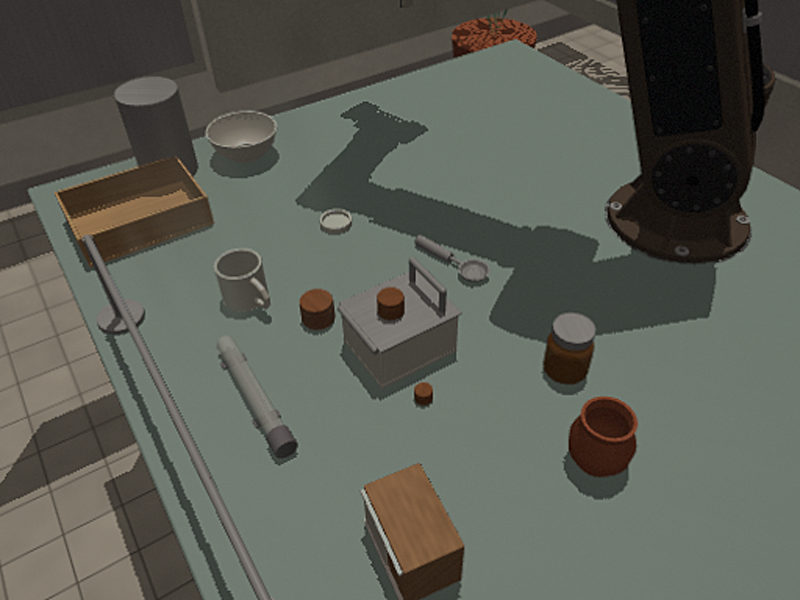

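View pics/top0b.png

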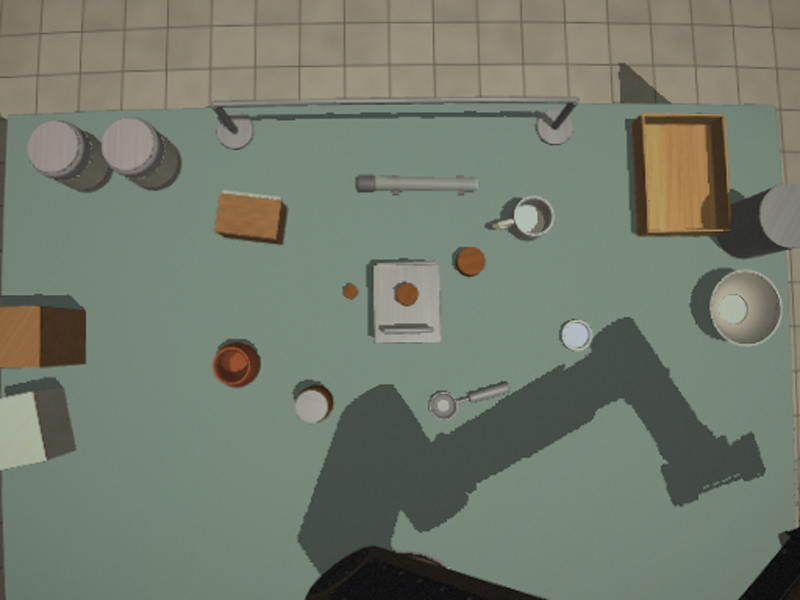

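Scene view: three wooden caps can be mistaken for each other: a large one on the shelf (scene 204,200; top 300,168), a middle one on the flap (scene 248,195; top 259,187) and a small one on the shelf (scene 270,253; top 223,186). The one wanted is the middle one on the flap. The holder is the dish at scene 215,140 and top 368,214. The white bowl at the right of the top view is a look-alike.

```bash
cat > h.py <<'E'
import cv2, numpy as np
def K(f): return np.array([[f["fx"],0,f["cx"]],[0,f["fy"],f["cy"]],[0,0,1]])
def ray(f,px,z):
    u=cv2.undistortPoints(np.array(px,float).reshape(-1,1,2),K(f),np.array(f["distortion"])).reshape(-1,2)
    R=np.array(f["R"]);c=-R.T@np.array(f["t"]); d=np.c_[u,np.ones(len(u))]@R
    return c+d*((z-c[2])/d[:,2])[:,None]
def proj(f,X):
    return cv2.projectPoints(np.array(X,float).reshape(-1,1,3),cv2.Rodrigues(np.array(f["R"]))[0],np.array(f["t"]),K(f),np.array(f["distortion"]))[0].reshape(-1,2)
E
cat > b.py <<'E'
from station import models
from h import *
fr=np.load("fr.npy",allow_pickle=True).item()
for n,z in (("cap",.11),("holder",.013),("flap",.08),("cup",.035),("jar",.085),("gourd",.06),("spoon",.01),("filters",.08),("tube",.02)):
  for c in ("top","scene"):
    for d in models.silhouettes(n,c)[:3]:
        m=np.array(d["pixels"]).astype(np.uint8); cs=max(cv2.findContours(m,0,1)[0],key=cv2.contourArea)
        (ctr,wh,an)=cv2.minAreaRect(cs)
        P=ray(fr[c],[ctr],z)[0]; B=ray(fr[c],cv2.boxPoints((ctr,wh,an)),z)
        print(n,c,round(d["confidence"],2),np.round(ctr,1),"P",np.round(P[:2],3),"sides",np.round([np.linalg.norm(B[1]-B[0]),np.linalg.norm(B[2]-B[1])],3), np.round(np.degrees(np.arctan2(*(B[1]-B[0])[1::-1])),1))
a=[cv2.resize(fr["scene"]["pixels"][150:270,185:315],None,fx=3,fy=3,interpolation=2),cv2.resize(fr["top"]["pixels"][145:235,210:310],(400,360),interpolation=2)]
cv2.imwrite("pics/crop1.png",np.hstack(a)[:,:,::-1])
E
python3 b.py
```

```text
cap top 0.76 [300. 167.] P [ 0.634 -0.123] sides [0.048 0.048] -90.9
cap top 0.69 [259.7 187.9] P [ 0.581 -0.015] sides [0.039 0.039] -64.4
cap top 0.64 [223.8 186.3] P [0.587 0.079] sides [0.02  0.022] -45.8
cap scene 0.71 [249.  194.5] P [0.592 0.   ] sides [0.035 0.064] 146.4
cap scene 0.67 [270.5 252.5] P [0.64  0.154] sides [0.021 0.03 ] 146.8
cap scene 0.64 [202.4 198.3] P [ 0.68  -0.044] sides [0.043 0.076] 160.5
holder scene 0.77 [215.  141.5] P [ 0.51  -0.317] sides [0.051 0.068] 146.2
flap scene 0.76 [255.8 197.1] P [ 0.569 -0.011] sides [0.161 0.142] -170.6
cup top 0.87 [336.2 141.9] P [ 0.712 -0.236] sides [0.11  0.073] -51.2
cup scene 0.74 [154.6 179.5] P [ 0.719 -0.239] sides [0.075 0.159] 169.3
jar top 0.78 [200.7 258.9] P [0.396 0.145] sides [0.063 0.058] -64.5
jar scene 0.95 [364.2 223.1] P [0.427 0.179] sides [0.128 0.064] -143.2
gourd top 0.98 [150.9 233.2] P [0.466 0.283] sides [0.077 0.081] -27.3
gourd scene 0.72 [385.5 279. ] P [0.472 0.291] sides [0.084 0.115] 147.1
gourd scene 0.66 [364.3 223.3] P [0.409 0.165] sides [0.133 0.066] -139.2
spoon top 0.68 [283.5 259.5] P [ 0.383 -0.081] sides [0.047 0.047] -27.9
spoon scene 0.89 [287.7 166.7] P [ 0.402 -0.12 ] sides [0.058 0.144] -137.6
filters top 0.86 [160.4 139. ] P [0.721 0.251] sides [0.085 0.124] -2.4
filters scene 0.96 [263.3 341.6] P [0.739 0.28 ] sides [0.096 0.147] 176.8
filters scene 0.26 [386.  279.5] P [0.485 0.3  ] sides [0.079 0.114] 147.1
tube top 0.79 [267.  117.5] P [ 0.788 -0.042] sides [0.212 0.032] -90.8
tube scene 0.77 [162.3 254.1] P [ 0.795 -0.027] sides [0.041 0.241] -167.6
```

View pics/crop1.png

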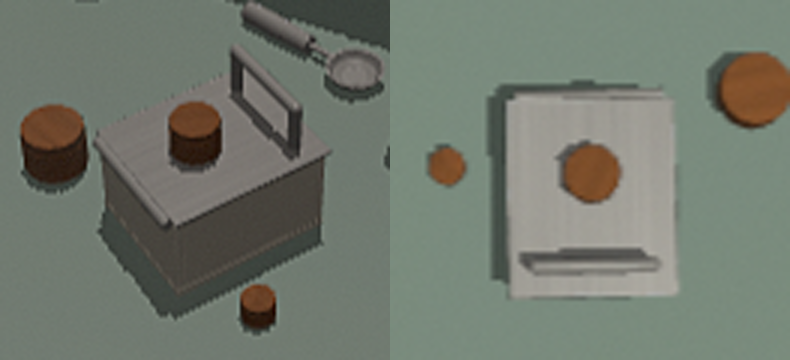

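The crop shows the middle cap on the flap in front of the bar handle (scene 250,191; top 260,188), so the choice holds. Next I fit the bowl pose from these points.

```bash
cat > c.py <<'E'
from h import *
from scipy.optimize import least_squares
fr=np.load("fr.npy",allow_pickle=True).item()
# bowl-frame points
T=[((-67,57,80),(240,219.25)),((-67,-57,80),(282,218.25)),((67,57,80),(239.25,168.75)),((67,-57,80),(280,167.5)),((13,0,110),(260,188)),((-48,38,121),(245,212)),((-48,-38,121),(277.75,211))]
S=[((-67,57,80),(295,200.7)),((-48,-38,122),(263.3,166)),((-48,38,122),(284.3,184)),((13,0,110),(250,190.7))]
def w(p,X): 
    c,s=np.cos(p[2]),np.sin(p[2]); X=np.array(X)/1000
    return np.c_[p[0]+c*X[:,0]-s*X[:,1],p[1]+s*X[:,0]+c*X[:,1],X[:,2]]
def res(p): return np.r_[*[(proj(fr[c],w(p,[a for a,_ in L]))-np.array([b for _,b in L])).ravel() for c,L in (("top",T),("scene",S))]]
r=least_squares(res,[.57,-.015,0],loss="soft_l1"); print(r.x,np.degrees(r.x[2])); print(np.round(res(r.x).reshape(-1,2),1).tolist())
print("cap,handle,hinge",np.round(w(r.x,[(13,0,80),(-48,0,117),(65,0,75)]),4).tolist())
# holder: ellipse of bright dish, both views
for c,(x0,y0,x1,y1) in (("top",(350,198,388,232)),("scene",(198,128,234,156))):
    g=fr[c]["pixels"][y0:y1,x0:x1].astype(float); m=((g[...,0]-0.9*g[...,1])>10).astype(np.uint8)
    cs=max(cv2.findContours(m,0,1)[0],key=cv2.contourArea); hull=cv2.convexHull(cs).reshape(-1,2)+[x0,y0]
    P=ray(fr[c],hull,.013)[:,:2]; (ct,rad)=cv2.minEnclosingCircle(P.astype(np.float32)); print(c,m.sum(),ct,rad, P.mean(0))
print(proj(fr["top"],[(0.504,-.308,.013)]),[np.round(ray(fr["top"],[p],.013)[0],3) for p in ((368.6,213.8),(368,216))])
E
python3 c.py
```

```text
[ 0.5679171  -0.01520658  0.00438247] 0.25109722773880705
[[-1.1, -0.4], [-0.6, -0.4], [-1.4, 0.4], [0.0, 0.7], [-0.3, -0.1], [0.6, -0.5], [-2.8, -0.2], [-0.1, -1.6], [0.3, -1.9], [-1.0, -0.6], [-0.3, -2.5]]
cap,handle,hinge [[0.5809, -0.0151, 0.08], [0.5199, -0.0154, 0.117], [0.6329, -0.0149, 0.075]]
top 63 (0.4964062571525574, -0.3255194425582886) 0.023445161059498787 [ 0.49125292 -0.32178592]
scene 219 (0.5109180212020874, -0.32159122824668884) 0.03441976383328438 [ 0.50902932 -0.32020424]
[[361.91113358 214.98162523]] [array([ 0.507, -0.328,  0.013]), array([ 0.501, -0.326,  0.013])]
```

```bash
cat > d.py <<'E'
from h import *
fr=np.load("fr.npy",allow_pickle=True).item()
out=[]
for c,(x0,y0,x1,y1) in (("top",(350,198,388,232)),("scene",(198,126,234,158))):
    g=fr[c]["pixels"][y0:y1,x0:x1]; r=g[...,0].astype(float)-.75*g[...,1]; r=(np.clip(r,0,255)).astype(np.uint8)
    t,m=cv2.threshold(r,0,1,cv2.THRESH_OTSU)
    cs=max(cv2.findContours(m,0,1)[0],key=cv2.contourArea); hull=cv2.convexHull(cs).reshape(-1,2)+[x0,y0]
    P=ray(fr[c],hull,.010)[:,:2]; ct,rad=cv2.minEnclosingCircle(P.astype(np.float32)); print(c,t,m.sum(),cv2.boundingRect(hull),np.round(ct,4),round(rad,4))
    v=cv2.resize(g,None,fx=10,fy=10,interpolation=0).copy(); 
    hc=proj(fr[c],[(.507,-.327,.013)])[0]
    th=np.linspace(0,6.28,40); 
    e=proj(fr[c],np.c_[.507+.029*np.cos(th),-.327+.029*np.sin(th),0*th+.013])
    cv2.polylines(v,[((e-[x0,y0]+.5)*10).astype(np.int32)],True,(255,0,0),1); out.append(cv2.resize(v,(390,340)))
cv2.imwrite("pics/hold.png",np.hstack(out)[:,:,::-1])
E
python3 d.py
```

```text
top 25.0 312 (360, 204, 19, 21) [ 0.5061 -0.3293] 0.0291
scene 26.0 186 (205, 134, 20, 13) [ 0.5052 -0.3291] 0.0302
```

View pics/hold.png

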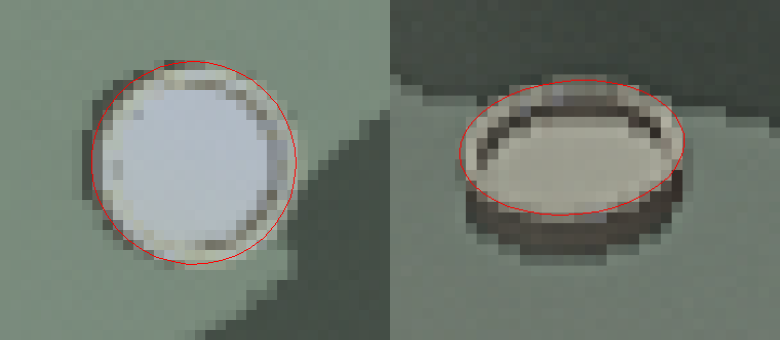

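Both views put the holder near (0.506, -0.328), with the outline fitting the dish rim. I will move over the cap with the closing direction along world y.

Call:
play_rows(
  travel=[
    [0,0,0],
    [0,0,0],
    [-0.6,0.97,0],
    [-0.6,0.97,0],
    [-0.6,0.97,0],
    [-0.6,0.97,0],
    [-0.6,0.97,0],
    [-0.6,0.97,0],
  ],
  twist=[0.98,0.98,0,0,0,0,0,0],
  fingers=1,
  newtons=15,
)

```text
t: 3.1
eef_pos: [0.2864, -0.4995, 0.2457]
ee_rot: [-3.141, 0.0, -3.141]
force: [0.0, 0.7, -0.4]
width: 0.0875
gripper_force: 0.0
```

Call:
play_rows(
  travel=[
    [-0.6,0.97,0],
    [-0.6,0.97,0],
    [-0.6,0.97,0],
    [-0.6,0.97,0],
    [-0.6,0.97,0],
    [-0.6,0.97,0],
    [-0.6,0.97,0],
    [-0.6,0.97,0],
  ],
  twist=[0,0,0,0,0,0,0,0],
)

```text
t: 4.1
eef_pos: [0.4063, -0.3054, 0.2458]
ee_rot: [-3.141, 0.001, -3.141]
force: [1.0, 0.3, 0.9]
width: 0.0876
gripper_force: 0.0
```

Call:
play_rows(
  travel=[
    [-0.6,0.97,0],
    [-0.6,0.97,0],
    [-0.6,0.97,0],
    [-0.6,0.97,0],
    [-0.6,0.97,0],
    [-0.6,0.97,0],
    [-0.6,0.97,0],
    [-0.6,0.97,0],
  ],
  twist=[0,0,0,0,0,0,0,0],
)

```text
t: 5.1
eef_pos: [0.5261, -0.1113, 0.2458]
ee_rot: [3.142, 0.0, -3.141]
force: [-0.1, -1.1, -0.5]
width: 0.0876
gripper_force: 0.0
```

Call:
play_rows(
  travel=[
    [-0.56,0.97,0.2],
    [-0.56,0.97,0.3],
    [-0.56,0.97,0.4],
    [-0.56,0.96,0.4],
    [0,0,1],
    [0,0,1],
    [0,0,1],
    [0,0,0.5],
  ],
  twist=[0,0,0,0,0,0,0,0],
)

```text
t: 6.1
eef_pos: [0.5811, -0.0151, 0.1241]
ee_rot: [-3.141, -0.002, -3.141]
force: [0.3, 0.4, 0.4]
width: 0.0876
gripper_force: 0.0
```

```bash
cat > look.py <<'E'
import sys
from station import arm, imaging, models
from h import *
n,x0,y0,x1,y1=sys.argv[1],*map(int,sys.argv[2:6]); a=[]
s=arm.get_state(); print(s["t"],s["eef_pos"],s["width"],s["gripper_force"])
for c in ("scene","top"):
    f=imaging.grab_frame(c); p=proj(f,[s["eef_pos"]])[0]; print(c,"TCP px",p.round(1))
    L=[(round(float(d["confidence"]),2),np.round(d["extent"],1).tolist()) for d in models.boxes_of("cap",c)]; print(L)
    if c=="scene": a.append(cv2.resize(f["pixels"][y0:y1,x0:x1],(400,400),interpolation=2))
    else:
        q=p.astype(int); X,Y=max(q[0]-60,0),max(q[1]-60,0); a.append(cv2.resize(f["pixels"][Y:Y+120,X:X+120],(400,400),interpolation=2))
cv2.imwrite(f"pics/{n}.png",np.hstack(a)[:,:,::-1])
E
python3 look.py g1 190 110 310 230
```

```text
6.1 [ 0.58114999 -0.01514886  0.12405075] 0.08759977475762173 0.0
scene TCP px [249.4 183.5]
[(0.74, [247.9, 198.1, 14.7, 19.8]), (0.61, [202.8, 200.1, 25.5, 25.1])]
top TCP px [259.8 187.5]
[(0.76, [302.6, 167.2, 17.5, 18.4])]
```

View pics/g1.png

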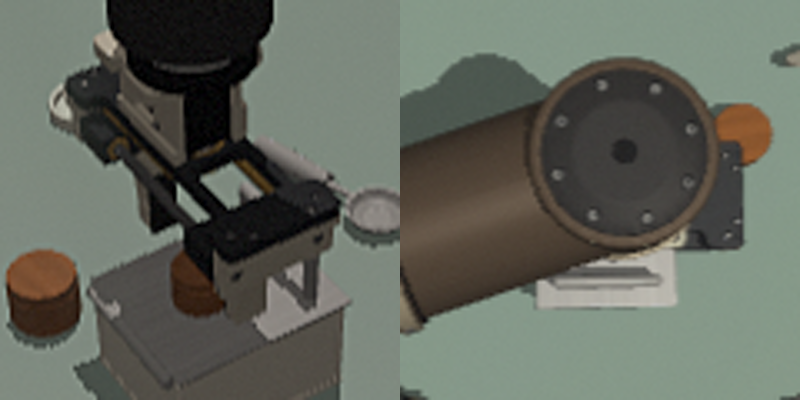

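The fingers straddle the cap (scene 248,195) and are clear of the handle. I lower slightly and close.

Call:
play_rows(
  travel=[
    [-0.05,0,0.44],
    [0,0,0],
  ],
  twist=[0,0],
)

```text
t: 6.55
eef_pos: [0.5825, -0.0154, 0.1141]
ee_rot: [3.142, -0.001, -3.141]
force: [-0.4, -0.5, 0.1]
width: 0.0877
gripper_force: 0.0
```

Call:
play_rows(
  travel=[
    [0,0,0],
    [0,0,0],
    [0,0,0],
    [0,0,0],
    [0,0,0],
    [0,0,0],
    [0,0,0],
  ],
  twist=[0,0,0,0,0,0,0],
  fingers=0.2,
  newtons=12,
)

```text
t: 7.42
eef_pos: [0.5829, -0.0153, 0.1146]
ee_rot: [3.142, -0.0, -3.141]
force: [0.7, -0.0, -0.1]
width: 0.0375
gripper_force: 12.0
```

Call:
play_rows(
  travel=[
    [0,0,-0.3],
    [0,0,-0.6],
    [0,0,-0.8],
    [0,0,-0.8],
    [0,0,-0.8],
    [0,0,-0.7],
    [0,0,0],
    [0,0,0],
  ],
  twist=[0,0,0,0,0,0,0,0],
)

```text
t: 8.43
eef_pos: [0.5825, -0.0153, 0.2145]
ee_rot: [3.141, -0.0, -3.141]
force: [0.1, -0.2, -1.0]
width: 0.0377
gripper_force: 12.0
```

```bash
python3 look.py g2 190 90 310 210
```

```text
8.425 [ 0.58254713 -0.01528801  0.2145188 ] 0.037654841028531644 11.999966996954754
scene TCP px [247.5 150.3]
[(0.68, [243.7, 160.6, 12.8, 17.5]), (0.56, [201.9, 198.8, 26.6, 26.6]), (0.46, [270.8, 254.5, 14.0, 15.0])]
top TCP px [260.5 184.6]
[(0.41, [305.6, 166.6, 11.0, 15.1])]
```

View pics/g2.png

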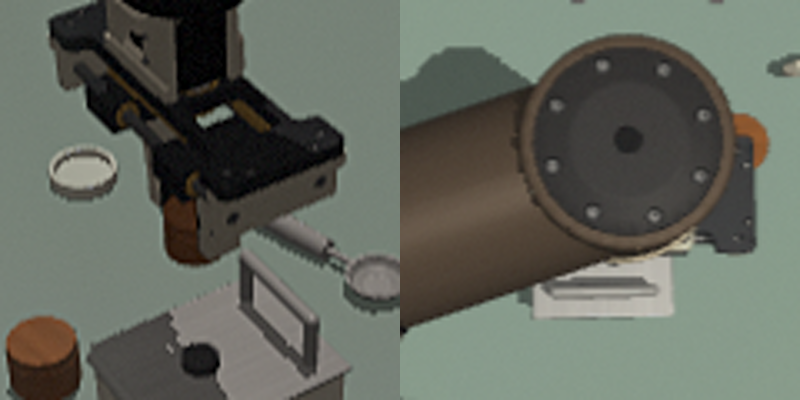

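The cap hangs level in the jaws (scene about 244,161) and the stub is bare with the flap shut. I check the cap's offset in the jaws.

```bash
python3 - <<'E'
from h import *
fr=np.load("fr.npy",allow_pickle=True).item();f=fr["scene"];th=np.linspace(0,6.283,200)
for dx in (-.004,0,.004):
    e=np.vstack([proj(f,np.c_[.5825+dx+.019*np.cos(th),-.0153+.019*np.sin(th),0*th+z]) for z in (.1805,.2105)])
    print(dx,e.min(0).round(1),e.max(0).round(1))
e=ray(f,[(250,197.5),(250.3,198.5)],.088);print(e)
E
```

```text
-0.004 [239.8 145.3] [259.  168.8]
0 [238. 146.] [257.4 169.5]
0.004 [236.3 146.7] [255.7 170.3]
[[ 0.58415781 -0.00988607  0.088     ]
 [ 0.58524252 -0.0069093   0.088     ]]
```

Call:
play_rows(
  travel=[
    [0.2,-0.5,0],
    [0.2,-0.9,0],
    [0.22,-0.95,0],
    [0.22,-0.95,0],
    [0.22,-0.95,0],
    [0.22,-0.95,0],
    [0.22,-0.95,0],
    [0.22,-0.95,0],
  ],
  twist=[0,0,0,0,0,0,0,0],
)

```text
t: 9.62
eef_pos: [0.5389, -0.1949, 0.2146]
ee_rot: [-3.142, -0.0, 3.142]
force: [-0.8, -0.4, 0.0]
width: 0.038
gripper_force: 12.0
```

Call:
play_rows(
  travel=[
    [0.22,-0.95,0],
    [0.22,-0.95,0],
    [0.22,-0.95,0.3],
    [0.22,-0.95,0.5],
    [0.22,-0.95,0.6],
    [0.22,-0.66,0.8],
    [0.02,0,0.8],
    [0,0,0.8],
  ],
  twist=[0,0,0,0,0,0,0,0],
)

```text
t: 10.62
eef_pos: [0.5052, -0.3297, 0.1189]
ee_rot: [-3.142, -0.0, 3.141]
force: [0.4, 0.2, -0.5]
width: 0.0378
gripper_force: 12.0
```

Call:
play_rows(
  travel=[
    [0,0,0.8],
    [0,0,0.6],
    [0,0,0.4],
    [0,0,0],
    [0,0,0],
  ],
  twist=[0,0,0,0,0],
)

```text
t: 11.25
eef_pos: [0.507, -0.3283, 0.0752]
ee_rot: [-3.141, 0.001, -3.141]
force: [0.8, 0.8, 0.3]
width: 0.0378
gripper_force: 12.0
```

```bash
python3 look.py g3 150 60 270 180
```

```text
11.25 [ 0.50701089 -0.32832454  0.07518638] 0.03776186517441883 12.000039905542508
scene TCP px [212.1 120.6]
[(0.71, [269.1, 252.9, 11.3, 17.9]), (0.7, [167.8, 253.6, 52.3, 77.8]), (0.59, [212.2, 128.9, 11.5, 17.4]), (0.59, [202.4, 200.3, 25.0, 28.3])]
top TCP px [374.7 213.7]
[(0.6, [219.5, 186.4, 10.0, 10.4]), (0.45, [295.2, 166.2, 9.0, 17.5])]
```

View pics/g3.png

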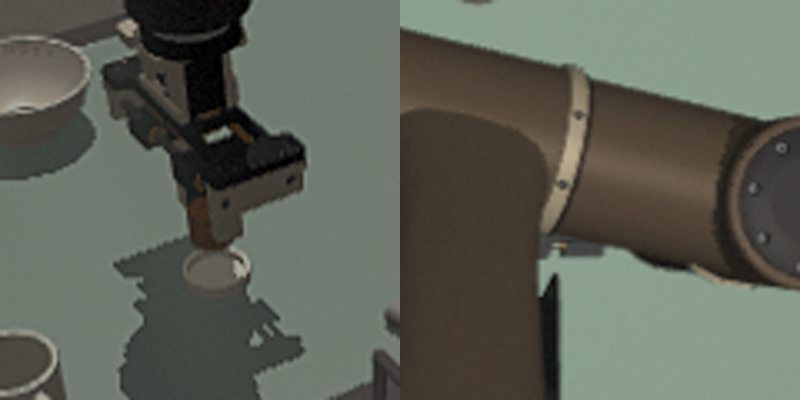

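The cap hangs right above the holder (scene about 213,129 over 215,141). I lower it slowly.

Call:
play_rows(
  travel=[
    [0,0,0.4],
    [0,0,0.4],
    [0,0,0.3],
    [0,0,0.15],
    [0,0,0],
    [0,0,0],
  ],
  twist=[0,0,0,0,0,0],
)

```text
t: 12.2
eef_pos: [0.5068, -0.3282, 0.0435]
ee_rot: [-3.141, 0.0, -3.141]
force: [-0.3, 1.8, -0.9]
width: 0.0379
gripper_force: 12.0
```

Call:
play_rows(
  travel=[
    [0,0,0.1],
    [0,0,0.1],
    [0,0,0],
    [0,0,0],
  ],
  twist=[0,0,0,0],
)

```text
t: 12.7
eef_pos: [0.507, -0.3282, 0.0393]
ee_rot: [-3.141, 0.001, -3.14]
force: [-2.5, 1.7, 7.2]
width: 0.0376
gripper_force: 12.0
```

Contact comes at the floor height I expected, so I release.

Call:
play_rows(
  travel=[
    [0,0,0],
    [0,0,0],
    [0,0,0],
    [0,0,0],
    [0,0,0],
  ],
  twist=[0,0,0,0,0],
  fingers=0.8,
)

```text
t: 13.32
eef_pos: [0.5065, -0.3281, 0.0382]
ee_rot: [3.142, -0.0, -3.141]
force: [0.9, -0.0, -0.3]
width: 0.07
gripper_force: 0.0
```

Call:
play_rows(
  travel=[
    [0,0,-0.3],
    [0,0,-0.7],
    [0,0,-1],
    [0,0,-1],
    [0,0,-1],
    [0,0,-1],
    [0,0,-1],
    [0,0,-1],
  ],
  twist=[0,0,0,0,0,0,0,0],
)

```text
t: 14.32
eef_pos: [0.5065, -0.3282, 0.2159]
ee_rot: [-3.141, 0.002, -3.141]
force: [1.5, 0.2, 0.7]
width: 0.0705
gripper_force: 0.0
```

```bash
python3 look.py g4 150 60 270 180
```

```text
14.325 [ 0.50653735 -0.32816512  0.21586651] 0.07050380613892039 0.0
scene TCP px [207.3  73.1]
[(0.69, [203.2, 199.1, 26.3, 26.9]), (0.66, [270.5, 252.4, 13.8, 11.9]), (0.62, [214.0, 139.6, 14.2, 17.6]), (0.36, [156.2, 179.1, 38.3, 38.7])]
top TCP px [390.3 213.6]
[(0.73, [301.2, 168.4, 17.8, 21.1]), (0.62, [221.2, 186.7, 7.4, 5.6])]
```

View pics/g4.png

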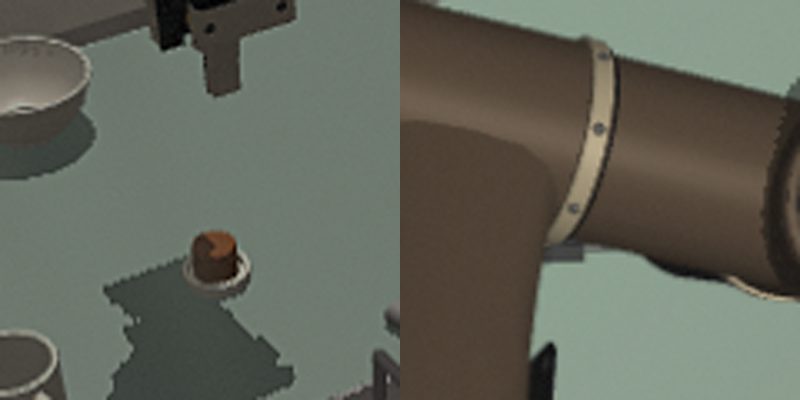

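The cap sits upright in the dish (scene 214,140). Next I turn the jaws to close along x and go over the handle.

Call:
play_rows(
  travel=[
    [0,0,0],
    [0,0,0],
    [0,0,0],
    [0,0,0],
    [0,0,0],
    [0,0,0],
    [0,0,0],
    [0,0,0],
  ],
  twist=[-1,-1,-1,-1,-1,-1,-1,-1],
  fingers=0.6,
)

```text
t: 15.52
eef_pos: [0.506, -0.3279, 0.2127]
ee_rot: [3.14, 0.0, -1.936]
force: [0.3, 0.4, -0.4]
width: 0.0524
gripper_force: 0.0
```

Call:
play_rows(
  travel=[
    [0,0,0],
    [0,0,0],
    [0,0,0],
    [-0.5,-0.05,0],
    [-1,-0.05,0],
    [-1,-0.05,0],
    [-1,-0.05,0],
    [-1,-0.05,0],
  ],
  twist=[-1,-1,-0.47,0,0,0,0,0],
)

```text
t: 16.52
eef_pos: [0.5124, -0.2141, 0.2131]
ee_rot: [3.141, 0.0, -1.572]
force: [-0.6, -0.3, -0.3]
width: 0.0524
gripper_force: 0.0
```

Call:
play_rows(
  travel=[
    [-1,-0.05,0],
    [-1,-0.05,0],
    [-1,-0.05,0],
    [-1,-0.05,0],
    [-1,-0.05,0],
    [-1,-0.05,0],
    [-1,-0.05,0],
    [-1,0,0],
  ],
  twist=[0,0,0,0,0,0,0,0],
)

```text
t: 17.52
eef_pos: [0.5209, -0.0142, 0.2131]
ee_rot: [3.141, 0.0, -1.572]
force: [1.0, -0.4, 0.2]
width: 0.0524
gripper_force: 0.0
```

Call:
play_rows(
  travel=[
    [0,0,0],
    [0,0,0],
  ],
  twist=[0,0],
)

```text
t: 17.77
eef_pos: [0.5211, -0.0155, 0.2132]
ee_rot: [3.141, -0.0, -1.571]
force: [0.3, -0.2, -0.1]
width: 0.0523
gripper_force: 0.0
```

Call:
play_rows(
  travel=[
    [0,0,0.5],
    [0,0,0.8],
    [0,0,0.8],
    [0,0,0.7],
    [0,0,0.5],
    [0,0,0.3],
    [0,0,0],
    [0,0,0],
  ],
  twist=[0,0,0,0,0,0,0,0],
)

```text
t: 18.77
eef_pos: [0.5218, -0.0156, 0.1238]
ee_rot: [-3.141, 0.0, -1.57]
force: [0.1, 0.0, 0.3]
width: 0.0526
gripper_force: 0.0
```

```bash
python3 look.py g5 190 90 310 210
```

```text
18.775 [ 0.52181025 -0.01555976  0.123791  ] 0.0525927417970505 0.0
scene TCP px [272.5 173.2]
[(0.89, [203.6, 200.1, 28.0, 28.2]), (0.73, [214.8, 138.9, 15.3, 19.9]), (0.45, [272.1, 254.2, 13.2, 14.9])]
top TCP px [260.4 210.4]
[(0.81, [301.8, 168.2, 22.0, 19.4]), (0.58, [372.0, 213.6, 17.4, 11.2])]
```

View pics/g5.png

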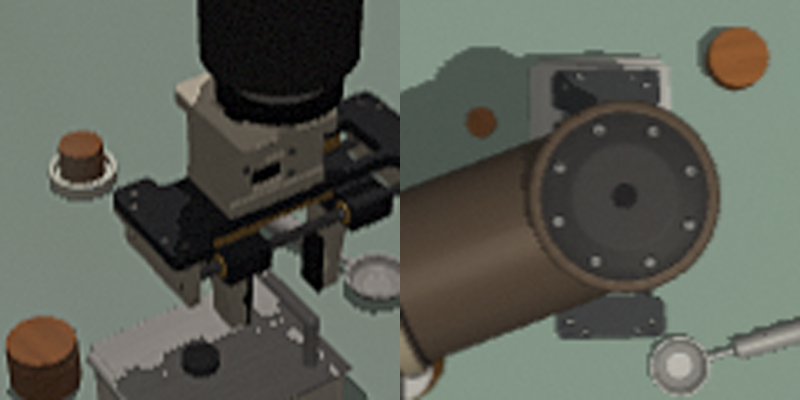

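The fingers straddle the bar (scene about 272,175). The cap stands upright in the dish (scene 214,139). I close on the bar.

Call:
play_rows(
  travel=[
    [0,0,0],
    [0,0,0],
    [0,0,0],
    [0,0,0],
    [0,0,0],
    [0,0,0],
    [0,0,0],
  ],
  twist=[0,0,0,0,0,0,0],
  fingers=0,
  newtons=15,
)

```text
t: 19.85
eef_pos: [0.5218, -0.0156, 0.1234]
ee_rot: [-3.141, 0.0, -1.57]
force: [2.4, -1.4, -0.6]
width: 0.0092
gripper_force: 15.0
```

```bash
python3 - <<'E'
import numpy as np
# arc increments in tool units (tool y=-x, z=-z), 24 rows
a=np.radians(20.4+np.linspace(0,50,25)); p=np.c_[-np.cos(a),np.sin(a)]*.1205
d=np.diff(p,axis=0)/.025
print([[0,round(-x,2),round(-z,2)] for x,z in d], (p[-1]-p[0]))
E
```

```text
[[0, np.float64(-0.06), np.float64(-0.16)], [0, np.float64(-0.07), np.float64(-0.16)], [0, np.float64(-0.08), np.float64(-0.16)], [0, np.float64(-0.08), np.float64(-0.16)], [0, np.float64(-0.09), np.float64(-0.15)], [0, np.float64(-0.09), np.float64(-0.15)], [0, np.float64(-0.1), np.float64(-0.15)], [0, np.float64(-0.1), np.float64(-0.14)], [0, np.float64(-0.11), np.float64(-0.14)], [0, np.float64(-0.11), np.float64(-0.13)], [0, np.float64(-0.12), np.float64(-0.13)], [0, np.float64(-0.12), np.float64(-0.13)], [0, np.float64(-0.13), np.float64(-0.12)], [0, np.float64(-0.13), np.float64(-0.12)], [0, np.float64(-0.14), np.float64(-0.11)], [0, np.float64(-0.14), np.float64(-0.11)], [0, np.float64(-0.14), np.float64(-0.1)], [0, np.float64(-0.15), np.float64(-0.1)], [0, np.float64(-0.15), np.float64(-0.09)], [0, np.float64(-0.15), np.float64(-0.08)], [0, np.float64(-0.16), np.float64(-0.08)], [0, np.float64(-0.16), np.float64(-0.07)], [0, np.float64(-0.16), np.float64(-0.07)], [0, np.float64(-0.16), np.float64(-0.06)]] [0.07252057 0.07151499]
```

Width is about 9 mm, so the bar is held. I lift along the arc.

Call:
play_rows(
  travel=[
    [0,-0.06,-0.16],
    [0,-0.07,-0.16],
    [0,-0.08,-0.16],
    [0,-0.08,-0.16],
    [0,-0.09,-0.15],
    [0,-0.09,-0.15],
    [0,-0.1,-0.15],
    [0,-0.1,-0.14],
  ],
  twist=[0,0,0,0,0,0,0,0],
)

```text
t: 20.85
eef_pos: [0.5377, -0.0156, 0.1541]
ee_rot: [3.14, 0.0, -1.57]
force: [-0.5, 1.1, -3.3]
width: 0.0095
gripper_force: 15.0
```

Call:
play_rows(
  travel=[
    [0,-0.11,-0.14],
    [0,-0.11,-0.13],
    [0,-0.12,-0.13],
    [0,-0.12,-0.13],
    [0,-0.13,-0.12],
    [0,-0.13,-0.12],
    [0,-0.14,-0.11],
    [0,-0.14,-0.11],
  ],
  twist=[0,0,0,0,0,0,0,0],
)

```text
t: 21.85
eef_pos: [0.5615, -0.0156, 0.1795]
ee_rot: [3.138, -0.0, -1.57]
force: [-11.1, 3.7, 10.7]
width: 0.0094
gripper_force: 15.0
```

Call:
play_rows(
  travel=[
    [0,-0.14,-0.1],
    [0,-0.15,-0.1],
    [0,-0.15,-0.09],
    [0,-0.15,-0.08],
    [0,-0.16,-0.08],
    [0,-0.16,-0.07],
    [0,-0.16,-0.07],
    [0,-0.16,-0.06],
  ],
  twist=[0,0,0,0,0,0,0,0],
)

```text
t: 22.85
eef_pos: [0.5938, -0.0157, 0.1962]
ee_rot: [-3.142, -0.0, -1.57]
force: [-5.1, 1.7, 5.2]
width: 0.0091
gripper_force: 15.0
```

Call:
play_rows(
  travel=[
    [0,0,0],
    [0,0,0],
    [0,0,0],
    [0,0,0],
  ],
  twist=[0,0,0,0],
)

```text
t: 23.35
eef_pos: [0.5939, -0.0157, 0.1962]
ee_rot: [-3.141, -0.0, -1.57]
force: [-5.6, 2.7, 4.4]
width: 0.0092
gripper_force: 15.0
```

```bash
python3 look.py g6 180 90 300 210
```

```text
23.35 [ 0.59389848 -0.01567149  0.19620685] 0.00915837650369394 15.007165968418121
scene TCP px [242.9 159.4]
[(0.68, [270.5, 255.1, 13.4, 16.1]), (0.58, [203.8, 198.3, 22.8, 24.7])]
top TCP px [260.4 180.5]
[(0.7, [304.6, 167.8, 15.3, 23.5]), (0.65, [371.2, 216.1, 16.0, 11.6])]
```

View pics/g6.png

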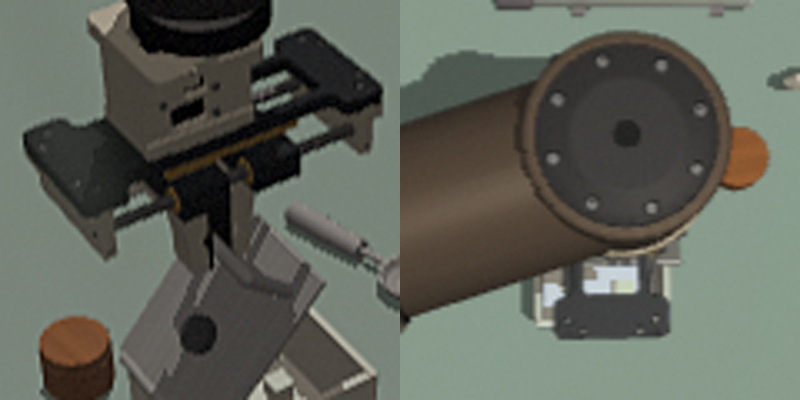

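The flap stands near 50° with the bar in the jaws at scene 243,160. The jaw x has moved +72 mm from the grasp, which works out to 49.8°. The cap is still in the holder and the readings are steady, so I hand in.

```bash
python3 -c "
from station import arm
print(arm.job_done()); s=arm.get_state(); print(s['t'],s['eef_pos'],s['force'])"
```

```text
the job is handed in; nothing more can be done
None
the job is handed in; nothing more can be done
```

I handed the job in at about 23 s: the middle cap sits upright in the holder, let go, and the gripper holds the flap at about 50° (49.8° worked out from the jaw position); the system gave no pass/fail verdict.

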